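# Refill the dapping punch block and hold the case lid open

## Robot

A 6-joint arm with a two-finger parallel gripper is mounted at the origin on a cart in front of the work surface, level with it; the furniture and walls round the work are solid. World frame = base frame: x ahead of the robot, y to its left, z up, the work surface at z = 0. Lengths are in m, angles in rad, forces in N, time in s.
With the tool pointing down it reaches from about 0.35 to 0.775 m from the base axis. Payload 7.3 kg.
Tool frame: the origin (TCP) lies on the centre line of the jaws, within the pads' length; the fingertips stand tip_reach ahead of it and the grasp point (between the pads) lies 6 mm ahead of it (tip_reach is the distance from the TCP to the fingertips, in m); x points along the fingers, y is the direction in which the jaws open and shut, and the axes are right-handed (so a half turn about x gives the same grasp; the last joint's range is limited). The gripper opens to 92 mm and grips with 3 to 60 N. Pads are 19 mm wide; open, the fingers measure 130 mm over their backs; the gripper's body (75 mm by 190 mm) begins 47 mm behind the grasp point.
Start: joints at [-1.353, 0.342, 1.524, -0, 1.275, -0.146], TCP at [0.187, -0.491, 0.252] pointing down, gripper open.
Joint ranges: [-2.53, 2.53], [-0.77, 2.02], [0.04, 2.7], [-1, 4.14], [0.28, 2.66], [-3.11, 3.11]. Speed limits (rad/s): [2.57, 2.57, 3.14, 3.14, 3.14, 3.14].

## Interface

Orientations are given as [roll, pitch, yaw] about the fixed x, y, z axes, in that order (R = Rz(yaw) Ry(pitch) Rx(roll)).
In Python, from cell import observe, read_camera, get_calibration, hand_in, tip_reach gives the robot as it stands. The module is installed in compiled form; this text tells all that it offers.
- The arm moves only by the shell command python3 -m crank 'ROWS' [FORCE]. ROWS is JSON, a list of rows, each an object of numbers: "fingers": the opening, from -1 (shut) to 1 (fully open); "tx", "ty", "tz": the shift along the tool's x, y, z in units of 40 mm (1.0 is 40 mm); "roll": the turn about the tool's x in units of 10 degrees (1.0 is 10 degrees). In form: [{"fingers": .., "tx": .., "ty": .., "tz": .., "roll": ..}, ...]. A call has exactly 8 rows; each row is the pose to reach, as a shift and turn from the pose commanded when the call began, along the tool's axes at that moment; what a row does not reach only later rows make up. A row lasts 1/8 s, in which the tool goes at most 62.5 mm and 10.7 degrees, less where a joint would pass 70% of its speed; a pose out of reach is approached as far as the arm can. A call with a gripper value outside its range is refused whole. The fingers move at their own pace and stop on an object; FORCE is the grip in N (left out, the last holds). Time passes only in rows, so rows that repeat a pose let the fingers close, or fill a call up. It gives the time, the measured TCP pose, the force and the opening at its end, in the units of the state.
- observe(): the state, without advancing time (a new reading comes with each control period).
- read_camera(name): name is "scene" or "top" or "wrist"; returns (picture, depth): 480x640x3 uint8, red, green, blue; 480x640 float32, m along the optical axis (not along the pixel's ray), 0 where there is no reading.
- get_calibration(name): a dict with "vertical_fov" (degrees; the focal length in pixels is half the picture's height over the tangent of half this angle, whatever the lens; pixels are square), "cx", "cy" (the principal point, pixels), "pose" (4x4, takes a point from camera to world coordinates); the wrist camera has in their place "T_tool_cam" (4x4, takes a point from camera to tool coordinates, whose origin is the TCP and whose axes are the tool frame's). Camera axes: x right, y down, z forward; pixel columns grow to the right and rows downward; lengths in m; the calibration is good to about 2 mm. A picture is of the moment at which its call begins: read the wrist's pose just before it. get_calibration takes no time and is no camera call.
- hand_in(): hands the job in, once; it reports no verdict.
The state is a dict: "time": time; "qpos": joint angles; "qvel": joint speeds; "joint_efforts": joint torques, N m; "tool_pos": TCP position; "tool_rot": TCP orientation; "contact_force": force on the tool from outside, world axes, zero at the start; "torque": the same for the moment, N m; "opening": finger opening in m.
Only numpy, scipy, OpenCV 4.12 (cv2) and the standard library are available. Lean on these libraries where they do the work, as an engineer would, in place of code of your own. Each camera call takes 0.05 s, during which the arm holds its last target. There are 200 camera calls.

## Task

Put the two loose dapping punches back into the empty bores of the punch block, each standing in the bore made for its shank. Then lift the lid of the wooden case and hold it open at 60 degrees, so that I can lower the filled block in: it has no stay and falls shut, so finish while still holding it. The hinges are worn, so never swing the lid well past 60 degrees (75 is too far), and leave the other things where they are.

Things in the scene. Friction and masses are not known exactly. Their poses are not given: they have to be found in the camera images.
- small_punch: the small loose dapping punch: one steel piece standing upright on its flat end on the blue table; shank diameter 13 mm at the foot, swelling to a ball of diameter 15 at the top (ball centre 64 above the foot); 72 high, about 70 g. Origin: centre of the flat foot; z runs up the shank
- large_punch: the large loose dapping punch: the same shape but visibly thicker, shank diameter 20 mm (up to 44 above the foot), neck diameter 12, ball of diameter 26 with its centre 72 above the foot; 85 high, about 200 g. Origin: centre of the flat foot; z runs up the shank
- punch_block: loose oblong block of pale wood, 0.9 kg, 60 (x) x 160 (y) x 44 mm high, on the red-brown cabinet top. Origin: centre of its underside. Bores along x = 0: y = -60 a thin punch of the set (ball 11, top 72 high), y = -26 the small empty bore, y = +10 a middle punch (ball 18, top 83 high), y = +52 the large empty bore. The two punches in it are fast
- small_bore (a point): centre of the floor of the small empty bore: diameter 15.5 mm, 34 deep, its mouth 34 above this point along z; axes as the block's
- large_bore (a point): centre of the floor of the large empty bore: diameter 22 mm, 34 deep, its mouth 34 above this point along z; axes as the block's
- case_hinge (a point): middle of the lid's hinge line, at the top back edge of the case: a fixed dark wooden box, 140 (x) x 190 (y) x 106 mm high, on the blue table, shut by a 14 mm thick lid board on top. This point is 106 above the table, 70 along +x from the case's middle; x runs from the case's front to its back, y along the hinge line, z up; they do not turn with the lid
- case_knob (a point): centre of the brass ball knob (diameter 20 mm) that stands out from the middle of the lid's front edge on a stem 9 thick; 30 in front of that edge, 173 in front of the hinge line and 7 above it when the lid is shut. It turns with the lid: axes as the case's when shut
- case_lid (a joint): opening angle of the lid in rad: 0 shut, grows as the knob rises and swings over towards the hinge; 60 degrees is 1.047; its stop is at 1.7. The lid (0.3 kg) turns freely and falls shut when let go below about 80 degrees
- flux_jar: squat glass jar with a black screw lid, diameter 51 mm, height 54 mm, loose on the blue table; not part of the job, stays where it is
- loupe: small folding loupe, 22 x 36 x 14 mm, loose on the cabinet top; not part of the job, stays where it is
- polish_bar: bar of polishing compound, 37 x 92 x 33 mm (92 along y), loose on the blue table; not part of the job, stays where it is
Not all that is in view belongs to the job. Of the things shaped like the large_punch, the bare steel one is meant.

How it is judged:
By the outcome, as a careful person would: the job done as asked, in the order asked, and still so for the second after the job is handed in, while the arm keeps its last pose, push and grip.
It also fails if it takes over 70 s, if anything falls off the work surface, if the arm or the gripper's body presses on something with over 40 N, if the wrist force passes 120 N, or if a joint passes its speed limit or range.

## Working session

There is one attempt and no reset: what is moved stays moved. The work goes in short steps, Python scripts to look and compute and a shell command to move; the robot and the scene stay as the last step left them, time stands still between calls to the robot, and variables do not carry over. Pictures are saved under pics/ and viewed, about 8 in all and at most 12, crops included, and the job is handed in when it is done.

```bash
mkdir -p pics
cat > h.py <<'E'
import numpy as np, cv2
from scipy.spatial.transform import Rotation as R
from cell import observe, read_camera, get_calibration, hand_in, tip_reach
def cam(name):
    s=observe(); im,d=read_camera(name); c=get_calibration(name)
    if 'pose' in c: T=np.array(c['pose'])
    else:
        W=np.eye(4); W[:3,:3]=R.from_euler('xyz',s['tool_rot']).as_matrix(); W[:3,3]=s['tool_pos']; T=W@np.array(c['T_tool_cam'])
    f=240/np.tan(np.radians(c['vertical_fov'])/2)
    return im,d,T,f,c['cx'],c['cy']
def cloud(d,T,f,cx,cy):
    v,u=np.mgrid[:480,:640]
    P=np.stack([(u-cx)/f*d,(v-cy)/f*d,d],-1)
    return P@T[:3,:3].T+T[:3,3]
def save(n,im): cv2.imwrite('pics/'+n,cv2.cvtColor(im,cv2.COLOR_RGB2BGR))
E
python3 - <<'E'
from h import *
s=observe(); print({k:np.round(v,3) for k,v in s.items()}, tip_reach if not callable(tip_reach) else tip_reach())
for n in ['scene','top']:
    a=cam(n); save(n+'0.png',a[0]); np.savez('pics/'+n+'0.npz',im=a[0],d=a[1],P=cloud(*a[1:])); print(n,np.round(a[2],3).tolist(),a[3:])
print(get_calibration('wrist'))
E
```

```text
{'time': np.float64(0.0), 'qpos': array([-1.353,  0.343,  1.525,  0.   ,  1.275, -0.146]), 'qvel': array([ 0.002, -0.002,  0.001,  0.   ,  0.001, -0.001]), 'joint_efforts': array([-3.0000e-03, -4.3125e+01, -2.4422e+01,  7.1000e-02,  5.6000e-02,
       -0.0000e+00]), 'tool_pos': array([ 0.187, -0.49 ,  0.251]), 'tool_rot': array([-1.727,  1.569,  1.779]), 'contact_force': array([-0.036,  0.254, -0.181]), 'torque': array([-0.017, -0.001, -0.022]), 'opening': np.float64(0.092)} 0.025
scene [[0.999, 0.036, -0.035, 0.564], [0.05, -0.701, 0.711, -0.823], [0.001, -0.712, -0.702, 0.815], [0.0, 0.0, 0.0, 1.0]] (np.float64(510.19257268110726), 318.068742918783, 243.4092989405215)
top [[-0.025, -0.999, 0.04, 0.476], [-1.0, 0.025, -0.002, -0.092], [0.001, -0.04, -0.999, 1.129], [0.0, 0.0, 0.0, 1.0]] (np.float64(462.588072108077), 318.6565158467097, 239.57133852512308)
{'vertical_fov': 71.43607521396204, 'cx': 315.85258531370164, 'cy': 231.61841448842688, 'T_tool_cam': array([[-4.63708015e-04, -2.98502056e-01,  9.54408878e-01,
        -1.32100161e-01],
       [ 9.99999663e-01, -7.85183997e-04,  2.40283621e-04,
        -8.17085031e-04],
       [ 6.77661423e-04,  9.54408668e-01,  2.98502320e-01,
        -8.00372500e-02],
       [ 0.00000000e+00,  0.00000000e+00,  0.00000000e+00,
         1.00000000e+00]])}
```

View pics/scene0.png

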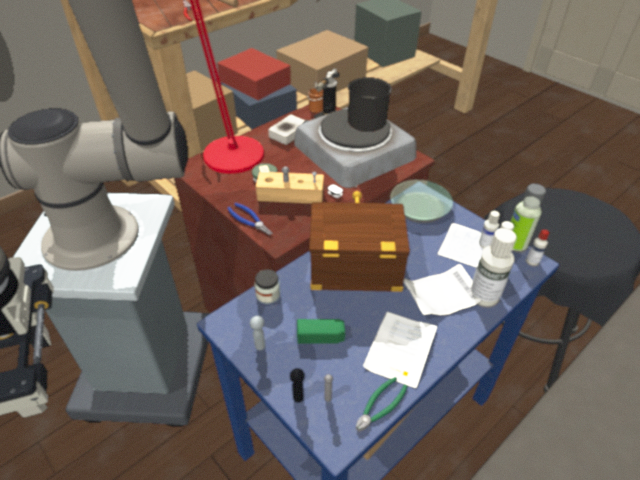

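View pics/top0.png

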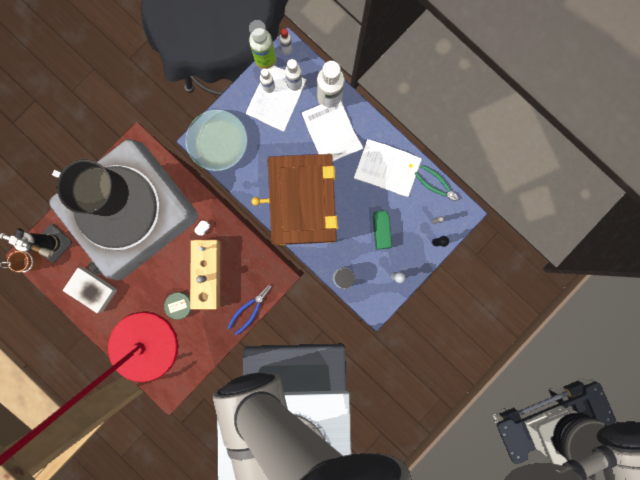

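The scene view shows the bare steel large punch at (258,330), a black look-alike at (297,385) and the small punch at (328,385). It also shows the block at (290,188) and the case at (358,245). In the top view these are at (399,278), (441,241), (440,218), (204,275) and (303,199), with the knob at (258,201). I choose the steel punch at scene (258,330); the close crop should confirm it.

Run:
```python
from h import *
S=np.load('pics/scene0.npz');T=np.load('pics/top0.npz')
def crop(im,x0,y0,x1,y1,w,h): return cv2.resize(im[y0:y1,x0:x1],(w,h),interpolation=cv2.INTER_CUBIC)
a=crop(S['im'],240,300,345,415,400,438); b=crop(S['im'],240,150,340,220,400,280)
c=crop(T['im'],375,205,475,295,400,360); d=crop(T['im'],165,215,265,315,400,400)
o=np.zeros((600,800,3),np.uint8)
o[:300,:400]=cv2.resize(a,(400,300));o[:300,400:]=cv2.resize(b,(400,300));o[300:,:400]=cv2.resize(c,(400,300));o[300:,400:]=cv2.resize(d,(400,300))
save('crop1.png',o)
for n,A,L in [('scene',S,dict(bigtop=(257,322),big=(260,340),blk=(297,375),small=(328,380),smallshank=(328,393),blocktop=(300,182),case=(358,215),knob=(357,197),jar=(266,275),table=(280,350),bar=(320,330),cab=(230,200))),('top',T,dict(big=(399,278),blk=(441,241),small=(439,218),blockA=(205,262),bore=(204,297),case=(303,199),knob=(256,201),jar=(344,277),table=(370,300),bar=(383,230),cab=(240,290),bl=(193,242),br=(218,242),bbl=(193,308)))]:
    for k,(u,v) in L.items(): print(n,k,np.round(A['P'][v,u],3))
# objects above: cluster by height in top cloud
for n,A in(('scene',S),('top',T)):
    P=A['P']; 
    for nm,(x,y) in dict(big=T['P'][278,399][:2],blk=T['P'][241,441][:2],small=T['P'][218,439][:2]).items():
        m=(np.hypot(P[...,0]-x,P[...,1]-y)<.03)&(P[...,2]>T['P'][300,370,2]+.015)&(A['d']>0)
        q=P[m]; 
        if len(q): print(n,nm,m.sum(),np.round(np.median(q,0),3),np.round(q.min(0),3),np.round(q.max(0),3))
```

```text
scene bigtop [ 0.43  -0.286  0.085]
scene big [ 0.431 -0.288  0.034]
scene blk [ 0.508 -0.387  0.083]
scene small [ 0.559 -0.385  0.07 ]
scene smallshank [ 0.559 -0.385  0.028]
scene blocktop [0.469 0.18  0.036]
scene case [ 0.607 -0.034  0.122]
scene knob [0.605 0.03  0.118]
scene jar [ 0.564 -0.823  0.815]
scene table [ 0.466 -0.286 -0.   ]
scene bar [ 0.54  -0.259  0.031]
scene cab [ 0.296  0.147 -0.001]
top big [ 0.426 -0.273  0.085]
top blk [ 0.507 -0.371  0.082]
top small [ 0.561 -0.372  0.071]
top blockA [0.473 0.181 0.009]
top bore [0.389 0.184 0.015]
top case [ 0.606 -0.062  0.12 ]
top knob [0.603 0.04  0.123]
top jar [ 0.431 -0.151  0.059]
top table [ 0.371 -0.216  0.002]
top bar [ 0.538 -0.248  0.032]
top cab [0.403 0.099 0.001]
top bl [0.521 0.2   0.043]
top br [0.52  0.147 0.019]
top bbl [0.367 0.202 0.046]
scene big 320 [ 0.429 -0.285  0.069] [ 0.416 -0.292  0.017] [ 0.44  -0.27   0.087]
scene blk 357 [ 0.509 -0.388  0.073] [ 0.496 -0.394  0.017] [ 0.521 -0.372  0.087]
scene small 170 [ 0.56  -0.384  0.051] [ 0.554 -0.388  0.017] [ 0.567 -0.374  0.073]
top big 114 [ 0.429 -0.273  0.08 ] [ 0.417 -0.286  0.02 ] [ 0.44  -0.263  0.088]
top blk 136 [ 0.507 -0.374  0.079] [ 0.496 -0.388  0.017] [ 0.519 -0.366  0.089]
top small 59 [ 0.559 -0.372  0.065] [ 0.553 -0.382  0.018] [ 0.566 -0.369  0.073]
```

View pics/crop1.png

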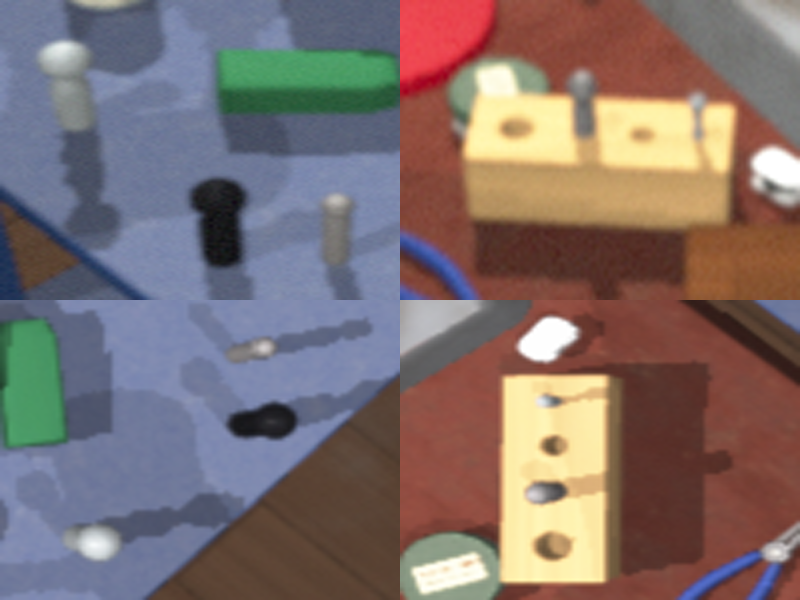

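The crops show the bare steel large punch at scene (258,330), top (399,278), distinct from the black one. The block's large bore is at its near (-x) end and its small bore between the two fixed punches. Next I work out the move to a viewpoint above the large punch.

```bash
cat >> h.py <<'E'
def go(tgt,yv=None):
    "shift in rows' units from the measured pose to TCP target; yv: wanted world jaw direction (tool y), roll in units"
    s=observe(); M=R.from_euler('xyz',s['tool_rot']).as_matrix()
    d=M.T@(np.array(tgt)-s['tool_pos'])/.04
    out=dict(tx=d[0],ty=d[1],tz=d[2])
    if yv is not None:
        w=M.T@np.array([*yv,0.]); out['roll']=np.degrees(np.arctan2(w[2],w[1]))/10
    print({k:round(float(v),3) for k,v in out.items()},'t',round(s['time'],2),'pos',np.round(s['tool_pos'],4),'F',np.round(s['contact_force'],1),'op',round(s['opening'],4),'q',np.round(s['qpos'],2))
    return M
E
python3 - <<'E'
from h import *
print(np.round(go([.43,-.277,.2],[0,1]),3)); go([.43,-.277,.2],[0,-1])
T=np.load('pics/top0.npz')['P']
for u,v in [(158,240),(163,245),(180,230),(190,215),(130,270),(120,240),(177,306),(203,228),(340,40)]: print(u,v,np.round(T[v,u],3))
# block outline, top
m=(abs(T[...,2]-.044)<.006)&(T[...,0]>.33)&(T[...,0]<.55)&(T[...,1]>.12)&(T[...,1]<.22)
q=T[m][:,:2].astype(np.float32); print(cv2.minAreaRect(q), m.sum())
m=(abs(T[...,2]-.12)<.006)&(T[...,0]>.45)&(T[...,0]<.75)&(T[...,1]>-.2)&(T[...,1]<.02)
q=T[m][:,:2].astype(np.float32); print(cv2.minAreaRect(q), m.sum())
E
```

```text
{'tx': 1.284, 'ty': -2.819, 'tz': -7.581, 'roll': -15.916} t 0.1 pos [ 0.1867 -0.4903  0.2511] F [-0.3  0.5  1. ] op 0.0915 q [-1.35  0.34  1.52  0.    1.28 -0.15]
[[-0.     0.356 -0.935]
 [ 0.001 -0.935 -0.356]
 [-1.    -0.001 -0.   ]]
{'tx': 1.284, 'ty': -2.819, 'tz': -7.581, 'roll': 2.084} t 0.1 pos [ 0.1867 -0.4903  0.2511] F [-0.3  0.5  1. ] op 0.0915 q [-1.35  0.34  1.52  0.    1.28 -0.15]
158 240 [0.526 0.276 0.062]
163 245 [0.516 0.277 0.025]
180 230 [0.55  0.233 0.035]
190 215 [0.583 0.203 0.055]
130 270 [0.458 0.356 0.025]
120 240 [0.527 0.352 0.089]
177 306 [0.37  0.247 0.019]
203 228 [0.555 0.183 0.016]
340 40 [ 1.246 -0.189 -0.482]
((0.4452422261238098, 0.17805072665214539), (0.0615588016808033, 0.1592085063457489), 88.59785461425781) 1628
((0.6078835725784302, -0.05546341836452484), (0.1943160593509674, 0.14967085421085358), 1.3747198581695557) 5687
```

```bash
python3 -m crank '[{"fingers":0.2,"tx":0.1,"ty":-0.3,"tz":-0.8,"roll":0.3},{"fingers":0.2,"tx":0.3,"ty":-0.8,"tz":-2.2,"roll":0.8},{"fingers":0.2,"tx":0.6,"ty":-1.3,"tz":-3.6,"roll":1.3},{"fingers":0.2,"tx":0.9,"ty":-1.9,"tz":-5.0,"roll":1.8},{"fingers":0.2,"tx":1.1,"ty":-2.4,"tz":-6.4,"roll":2.08},{"fingers":0.2,"tx":1.28,"ty":-2.7,"tz":-7.2,"roll":2.08},{"fingers":0.2,"tx":1.28,"ty":-2.82,"tz":-7.58,"roll":2.08},{"fingers":0.2,"tx":1.28,"ty":-2.82,"tz":-7.58,"roll":2.08}]' 20
python3 - <<'E'
from h import *
a=cam('wrist'); save('w1.png',a[0]); P=cloud(*a[1:]); np.savez('pics/w1.npz',im=a[0],d=a[1],P=P,T=a[2])
m=(np.hypot(P[...,0]-.43,P[...,1]+.277)<.04)&(P[...,2]>.012)&(P[...,2]<.1)&(a[1]>0)
q=P[m]; print(len(q),np.round(q.min(0),4),np.round(q.max(0),4))
from scipy.optimize import least_squares
b=q[q[:,2]>.07]; r=least_squares(lambda c:np.linalg.norm(b-c,axis=1)-.013,[.43,-.277,.072],loss='soft_l1',f_scale=.002); print('ball',r.x,len(b))
for lo,hi in((.012,.025),(.025,.042)):
    b=q[(q[:,2]>lo)&(q[:,2]<hi)][:,:2]; r=least_squares(lambda c:np.linalg.norm(b-c,axis=1)-.010,[.43,-.277],loss='soft_l1',f_scale=.002); print('shank',r.x,len(b))
go([.43,-.277,.2],[0,-1])
E
```

```text
time: 1.1
tool_pos: [0.4303, -0.2773, 0.2006]
tool_rot: [1.029, 1.57, -2.11]
contact_force: [0.4, 0.2, -0.3]
opening: 0.0552
980 [ 0.4164 -0.2895  0.012 ] [ 0.4397 -0.2648  0.0853]
ball [ 0.42674651 -0.27695887  0.07092073] 736
shank [ 0.42674514 -0.27691181] 62
shank [ 0.42669267 -0.27688878] 89
{'tx': 0.016, 'ty': -0.023, 'tz': -0.006, 'roll': 0.006} t 1.15 pos [ 0.4297 -0.2779  0.2006] F [ 0.3 -0.2  0. ] op 0.0552 q [-0.72  0.37  1.64 -0.    1.14  0.85]
```

View pics/w1.png

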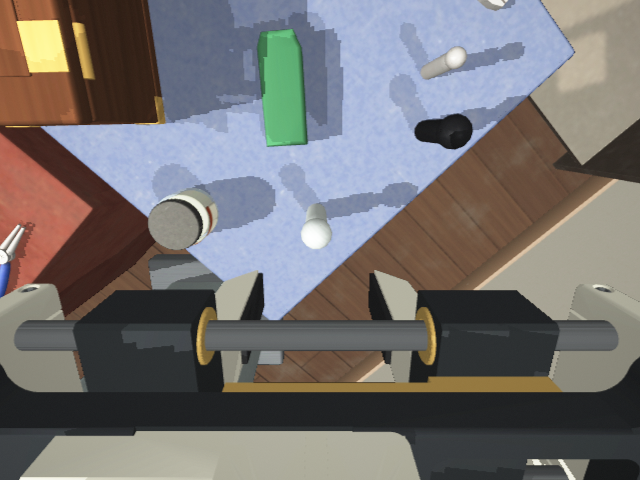

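The wrist view shows the steel punch ball at (316,233), with the jar and bar clear of it. Ball and shank fits agree, so the punch stands upright at (0.4267,-0.2769).

```bash
cat >> h.py <<'E'
def totool(T,p): # world point (as computed with camera pose T) -> tool coords, free of pose noise
    return (np.array(get_calibration('wrist')['T_tool_cam'])@np.linalg.inv(T)@np.r_[p,1])[:3]
E
python3 - <<'E'
from h import *
T=np.load('pics/w1.npz')['T']; t=totool(T,[.42673,-.27691,.0711]); print(t,t/.04)
E
```

```text
[ 0.12947748 -0.00047169  0.00351873] [ 3.236937   -0.01179213  0.08796837]
```

```bash
python3 -m crank '[{"fingers":0.2,"tx":0.8,"ty":-0.012,"tz":0.088,"roll":0},{"fingers":0.2,"tx":1.8,"ty":-0.012,"tz":0.088,"roll":0},{"fingers":0.2,"tx":2.6,"ty":-0.012,"tz":0.088,"roll":0},{"fingers":0.2,"tx":3.1,"ty":-0.012,"tz":0.088,"roll":0},{"fingers":0.2,"tx":3.1,"ty":-0.012,"tz":0.088,"roll":0},{"fingers":-0.6,"tx":3.1,"ty":-0.012,"tz":0.088,"roll":0},{"fingers":-0.6,"tx":3.1,"ty":-0.012,"tz":0.088,"roll":0},{"fingers":-0.6,"tx":3.1,"ty":-0.012,"tz":0.088,"roll":0}]' 25
python3 - <<'E'
from h import *
go([.442,.178,.206],[0,-1])
E
```

```text
time: 2.15
tool_pos: [0.4268, -0.2772, 0.0773]
tool_rot: [2.34, 1.569, -0.8]
contact_force: [0.1, -0.1, -0.6]
opening: 0.0297
{'tx': -3.23, 'ty': -11.377, 'tz': -0.393, 'roll': 0.004} t 2.15 pos [ 0.4268 -0.2772  0.0773] F [ 0.1 -0.1 -0.6] op 0.0297 q [-0.73  0.53  1.79 -0.    0.83  0.84]
```

```bash
python3 -m crank '[{"fingers":-0.9,"tx":0,"ty":0,"tz":0,"roll":0},{"fingers":-0.9,"tx":0,"ty":0,"tz":0,"roll":0},{"fingers":-0.9,"tx":0,"ty":0,"tz":0,"roll":0},{"fingers":-0.9,"tx":-0.2,"ty":0,"tz":0,"roll":0},{"fingers":-0.9,"tx":-0.8,"ty":0,"tz":0,"roll":0},{"fingers":-0.9,"tx":-1.8,"ty":0,"tz":0,"roll":0},{"fingers":-0.9,"tx":-2.7,"ty":0,"tz":0,"roll":0},{"fingers":-0.9,"tx":-3.2,"ty":0,"tz":0,"roll":0}]' 25
```

```text
time: 3.15
tool_pos: [0.4267, -0.2769, 0.2064]
tool_rot: [2.399, 1.569, -0.741]
contact_force: [0.7, -0.3, -2.8]
opening: 0.024
```

```bash
python3 -m crank '[{"fingers":-0.9,"tx":0,"ty":-0.8,"tz":0.2,"roll":0},{"fingers":-0.9,"tx":0,"ty":-2.3,"tz":0.5,"roll":0},{"fingers":-0.9,"tx":0,"ty":-3.8,"tz":0.9,"roll":0},{"fingers":-0.9,"tx":0,"ty":-5.3,"tz":1.3,"roll":0},{"fingers":-0.9,"tx":0,"ty":-6.8,"tz":1.6,"roll":0},{"fingers":-0.9,"tx":0,"ty":-8.3,"tz":1.9,"roll":0},{"fingers":-0.9,"tx":0,"ty":-9.8,"tz":2.1,"roll":0},{"fingers":-0.9,"tx":0,"ty":-10.9,"tz":2.25,"roll":0}]'
python3 - <<'E'
from h import *
go([.335,.178,.19],[0,-1])
E
```

```text
time: 4.15
tool_pos: [0.335, 0.1611, 0.2046]
tool_rot: [-0.003, 1.571, 3.141]
contact_force: [1.1, -1.3, -2.3]
opening: 0.0243
{'tx': 0.366, 'ty': -0.422, 'tz': -0.002, 'roll': 0.013} t 4.15 pos [0.335  0.1611 0.2046] F [ 1.1 -1.3 -2.3] op 0.0243 q [0.24 0.11 1.98 0.   1.05 1.81]
```

```bash
python3 -m crank '[{"fingers":-0.9,"tx":0.3,"ty":-0.4,"tz":0,"roll":0},{"fingers":-0.9,"tx":0.36,"ty":-0.4,"tz":0,"roll":0},{"fingers":-0.9,"tx":0.36,"ty":-0.4,"tz":0,"roll":0},{"fingers":-0.9,"tx":0.36,"ty":-0.4,"tz":0,"roll":0},{"fingers":-0.9,"tx":0.36,"ty":-0.4,"tz":0,"roll":0},{"fingers":-0.9,"tx":0.36,"ty":-0.4,"tz":0,"roll":0},{"fingers":-0.9,"tx":0.36,"ty":-0.4,"tz":0,"roll":0},{"fingers":-0.9,"tx":0.36,"ty":-0.4,"tz":0,"roll":0}]'
python3 - <<'E'
from h import *
a=cam('wrist'); save('w2.png',a[0]); P=cloud(*a[1:]); np.savez('pics/w2.npz',im=a[0],d=a[1],P=P,T=a[2])
go([.335,.178,.19],[0,-1])
E
```

```text
time: 5.15
tool_pos: [0.3362, 0.175, 0.1901]
tool_rot: [1.642, 1.571, -1.499]
contact_force: [0.6, -0.3, -2.0]
opening: 0.0243
{'tx': 0.002, 'ty': -0.074, 'tz': 0.029, 'roll': 0.004} t 5.2 pos [0.3362 0.175  0.1901] F [ 0.4 -0.3 -1.7] op 0.0244 q [ 0.28  0.15  1.98 -0.    1.01  1.85]
```

View pics/w2.png

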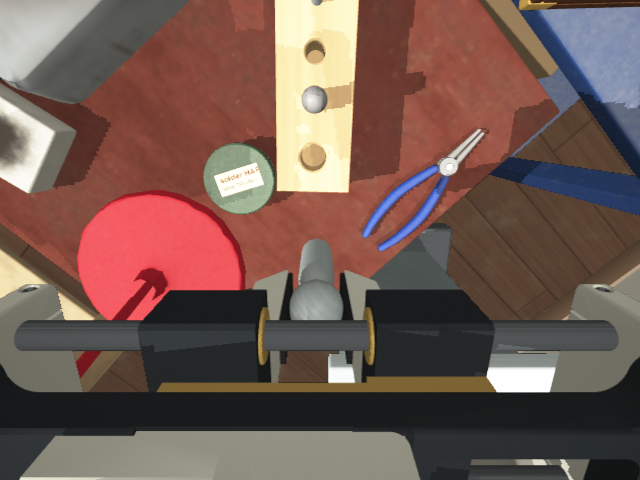

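The view shows the large bore mouth at (313,157), the middle punch at (314,99) and the small bore at (315,51). The held punch has its ball at (317,303) and its shank at (317,260), hanging straight.

```bash
cat >> h.py <<'E'
from scipy.optimize import least_squares
def bore(name,guess,r,ztop=None):
    "mouth centre (tool coords and world) by rays through the block's top plane; depth mask and dark mask"
    A=np.load('pics/'+name); P,im,T,d=A['P'],A['im'].astype(float),A['T'],A['d']
    c=get_calibration('wrist'); f=240/np.tan(np.radians(c['vertical_fov'])/2)
    near=(np.hypot(P[...,0]-guess[0],P[...,1]-guess[1])<r+.008)&(d>0)
    rim=(np.hypot(P[...,0]-guess[0],P[...,1]-guess[1])>r+.003)&near&(abs(P[...,2]-.044)<.006)
    z=np.median(P[rim][:,2]) if ztop is None else ztop
    v,u=np.mgrid[:480,:640]; D=np.stack([(u-c['cx'])/f,(v-c['cy'])/f,np.ones_like(u)],-1)@T[:3,:3].T
    Q=T[:3,3]+D*((z-T[2,3])/D[...,2])[...,None]
    reg=np.hypot(Q[...,0]-guess[0],Q[...,1]-guess[1])<r+.005
    g=im.sum(-1); gr=np.median(g[rim])
    for nm,m in [('z%g'%t,reg&(P[...,2]<z-t)) for t in(.002,.003,.005)]+[('g%g'%t,reg&(g<t*gr)) for t in(.7,.8)]:
        q=Q[m]; (x,y),R0=cv2.minEnclosingCircle(q[:,:2].astype(np.float32))
        # every Q pixel inside circle: fit centre by soft mask overlap
        w=np.hypot
        def cost(p): 
            i=w(Q[...,0]-p[0],Q[...,1]-p[1])<r
            return (i^m)[reg].sum()
        gx=[(cost((a,b)),a,b) for a in np.arange(-.004,.0041,.00025)+q[:,0].mean() for b in np.arange(-.004,.0041,.00025)+q[:,1].mean()]
        k=min(gx)[0]; best=np.mean([t[1:] for t in gx if t[0]<=k+1],0)
        print(nm,m.sum(),'cen',np.round(q.mean(0)[:2],4),'enc',round(x,4),round(y,4),round(R0,4),'fit',np.round(best,4),k,'tool',np.round(totool(T,[*best,z]),4),'z',round(z,4))
E
python3 - <<'E'
from h import *
bore('w2.npz',[.393,.178],.011); print(); bore('w2.npz',[.471,.178],.00775)
A=np.load('pics/w2.npz'); P,T=A['P'],A['T']; s=[.3362,.175,.1901]
m=(abs(P[...,0]-.336)<.03)&(abs(P[...,1]-.175)<.018)&(P[...,2]>.1)&(P[...,2]<.21); 
C=np.array(get_calibration('wrist')['T_tool_cam'])@np.linalg.inv(T)
q=P[m]@C[:3,:3].T+C[:3,3]; 
print(len(q),q.min(0),q.max(0))
u=np.argwhere(m); print(u.min(0),u.max(0))
def f(p): # shank axis: point (y,z) at x=.05, slopes
    b=q[(q[:,0]>.035)&(q[:,0]<.073)]; cy=p[0]+p[2]*(b[:,0]-.05); cz=p[1]+p[3]*(b[:,0]-.05)
    return np.hypot(b[:,1]-cy,b[:,2]-cz)-.010
r=least_squares(f,[0,0,0,0],loss='soft_l1',f_scale=.001); print('shank',r.x,len(r.fun),abs(r.fun).mean())
b=q[(q[:,0]<.018)&(abs(q[:,1])<.011)]; r=least_squares(lambda c:np.linalg.norm(b-c,axis=1)-.013,[.006,0,0],loss='soft_l1',f_scale=.001); print('ball',r.x,len(b))
E
```

```text
z0.002 567 cen [0.3929 0.178 ] enc 0.3926 0.1781 0.0114 fit [0.3929 0.178 ] 22 tool [ 0.147  -0.003  -0.0567] z 0.0431
z0.003 555 cen [0.393 0.178] enc 0.3927 0.1777 0.0111 fit [0.3927 0.178 ] 23 tool [ 0.147  -0.003  -0.0565] z 0.0431
z0.005 545 cen [0.3931 0.178 ] enc 0.3929 0.1779 0.0108 fit [0.3927 0.178 ] 32 tool [ 0.147  -0.003  -0.0565] z 0.0431
g0.7 355 cen [0.3918 0.1765] enc 0.3927 0.1784 0.0109 fit [0.3926 0.1782] 222 tool [ 0.147  -0.0032 -0.0564] z 0.0431
g0.8 564 cen [0.3925 0.1782] enc 0.3926 0.1785 0.0112 fit [0.3925 0.1782] 25 tool [ 0.147  -0.0031 -0.0563] z 0.0431

z0.002 378 cen [0.4705 0.1762] enc 0.4725 0.1784 0.0108 fit [0.4702 0.1759] 22 tool [ 0.147  -0.0008 -0.134 ] z 0.0431
z0.003 363 cen [0.4703 0.1762] enc 0.4638 0.176 0.0039 fit [0.4702 0.1762] 21 tool [ 0.147  -0.0011 -0.134 ] z 0.0431
z0.005 345 cen [0.4701 0.1762] enc 0.4638 0.176 0.0039 fit [0.4698 0.1761] 36 tool [ 0.147  -0.001  -0.1336] z 0.0431
g0.7 216 cen [0.4729 0.1769] enc 0.4706 0.1763 0.008 fit [0.4708 0.1765] 164 tool [ 0.147  -0.0014 -0.1346] z 0.0431
g0.8 402 cen [0.4705 0.1766] enc 0.4707 0.1766 0.0083 fit [0.4705 0.1767] 22 tool [ 0.147  -0.0016 -0.1344] z 0.0431
4762 [-0.01990679 -0.01795835 -0.01332378] [0.07795061 0.01801968 0.01085447]
[238 271] [363 362]
shank [-0.00041048  0.00011105  0.00426363 -0.00102474] 710 0.00016381158200739205
ball [ 0.00604977 -0.00060368  0.00024256] 1756
```

```bash
python3 -m crank '[{"fingers":-0.9,"tx":0,"ty":-0.066,"tz":-0.6,"roll":0},{"fingers":-0.9,"tx":0.2,"ty":-0.066,"tz":-1.2,"roll":0},{"fingers":-0.9,"tx":0.6,"ty":-0.066,"tz":-1.415,"roll":0},{"fingers":-0.9,"tx":1.2,"ty":-0.066,"tz":-1.415,"roll":0},{"fingers":-0.9,"tx":1.5,"ty":-0.066,"tz":-1.415,"roll":0},{"fingers":-0.9,"tx":1.65,"ty":-0.066,"tz":-1.415,"roll":0},{"fingers":-0.9,"tx":1.72,"ty":-0.066,"tz":-1.415,"roll":0},{"fingers":-0.9,"tx":1.82,"ty":-0.066,"tz":-1.415,"roll":0}]'
python3 - <<'E'
from h import *
go([.3927,.178,.117],[0,-1]); a=cam('wrist');save('w3.png',a[0][120:360,200:440])
E
```

```text
time: 6.2
tool_pos: [0.3932, 0.1779, 0.1177]
tool_rot: [-2.982, 1.569, 0.16]
contact_force: [0.6, -1.1, -1.6]
opening: 0.0245
{'tx': 0.017, 'ty': -0.003, 'tz': 0.013, 'roll': 0.005} t 6.2 pos [0.3932 0.1779 0.1177] F [ 0.6 -1.1 -1.6] op 0.0245 q [ 0.25  0.35  1.95 -0.    0.84  1.82]
```

View pics/w3.png

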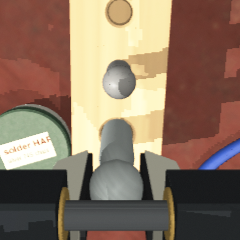

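The foot is inside the large bore's rim at crop (118,130), with no contact force, so I lower it further.

```bash
python3 -m crank '[{"fingers":-0.9,"tx":0.1,"ty":0,"tz":0,"roll":0},{"fingers":-0.9,"tx":0.22,"ty":0,"tz":0,"roll":0},{"fingers":-0.9,"tx":0.36,"ty":0,"tz":0,"roll":0},{"fingers":-0.9,"tx":0.5,"ty":0,"tz":0,"roll":0},{"fingers":-0.9,"tx":0.6,"ty":0,"tz":0,"roll":0},{"fingers":-0.9,"tx":0.68,"ty":0,"tz":0,"roll":0},{"fingers":-0.9,"tx":0.72,"ty":0,"tz":0,"roll":0},{"fingers":-0.9,"tx":0.72,"ty":0,"tz":0,"roll":0}]'
```

```text
time: 7.25
tool_pos: [0.3928, 0.1777, 0.0884]
tool_rot: [0.889, 1.571, -2.252]
contact_force: [0.0, 0.5, -2.1]
opening: 0.0244
```

```bash
python3 -m crank '[{"fingers":-0.1,"tx":0,"ty":0,"tz":0,"roll":0},{"fingers":-0.1,"tx":0,"ty":0,"tz":0,"roll":0},{"fingers":-0.1,"tx":0,"ty":0,"tz":0,"roll":0},{"fingers":-0.1,"tx":-0.3,"ty":0,"tz":0,"roll":0},{"fingers":-0.1,"tx":-1.0,"ty":0,"tz":0,"roll":0},{"fingers":-0.1,"tx":-2.0,"ty":0,"tz":0,"roll":0},{"fingers":-0.1,"tx":-3.0,"ty":0,"tz":0,"roll":0},{"fingers":-0.1,"tx":-3.2,"ty":0,"tz":0,"roll":0}]'
python3 - <<'E'
from h import *
a=cam('wrist'); np.savez('pics/w4.npz',im=a[0],d=a[1],P=cloud(*a[1:]),T=a[2]); P=cloud(*a[1:])
m=(np.hypot(P[...,0]-.393,P[...,1]-.178)<.02)&(P[...,2]>.07)&(P[...,2]<.12); b=P[m]
print(len(b),least_squares(lambda c:np.linalg.norm(b-c,axis=1)-.013,[.393,.178,.082],loss='soft_l1',f_scale=.001).x,b[:,2].max())
go([.56,-.378,.216],[0,-1])
E
```

```text
time: 8.25
tool_pos: [0.394, 0.1781, 0.2197]
tool_rot: [-2.904, 1.565, 0.239]
contact_force: [0.3, 0.3, -0.6]
opening: 0.0414
710 [0.39279842 0.17801447 0.08087951] 0.09563980114861104
{'tx': 0.081, 'ty': 13.904, 'tz': -4.147, 'roll': 0.005} t 8.3 pos [0.3936 0.178  0.2191] F [0.6 0.2 1. ] op 0.0414 q [ 0.25  0.2   1.82 -0.    1.12  1.82]
```

The large punch is seated, with its ball centre at z 0.081. Now I go to the small punch.

```bash
python3 -m crank '[{"fingers":-0.1,"tx":0,"ty":0.8,"tz":-0.1,"roll":0},{"fingers":-0.1,"tx":0,"ty":2.2,"tz":-0.4,"roll":0},{"fingers":-0.1,"tx":0,"ty":3.7,"tz":-0.8,"roll":0},{"fingers":-0.1,"tx":0,"ty":5.2,"tz":-1.2,"roll":0},{"fingers":-0.1,"tx":0,"ty":6.7,"tz":-1.6,"roll":0},{"fingers":-0.1,"tx":0,"ty":8.2,"tz":-2.0,"roll":0},{"fingers":-0.1,"tx":0,"ty":9.6,"tz":-2.4,"roll":0},{"fingers":-0.1,"tx":0,"ty":11.0,"tz":-2.8,"roll":0}]'
python3 - <<'E'
from h import *
go([.562,-.378,.196],[0,-1])
E
```

```text
time: 9.3
tool_pos: [0.5048, -0.2639, 0.2153]
tool_rot: [-0.681, 1.569, 2.461]
contact_force: [-0.3, 0.3, -1.0]
opening: 0.0414
{'tx': 0.476, 'ty': 2.854, 'tz': -1.429, 'roll': 0.001} t 9.3 pos [ 0.5048 -0.2639  0.2153] F [-0.3  0.3 -1. ] op 0.0414 q [-0.62  0.45  1.45  0.    1.24  0.95]
```

```bash
python3 -m crank '[{"fingers":-0.1,"tx":0.1,"ty":0.9,"tz":-0.45,"roll":0},{"fingers":-0.1,"tx":0.3,"ty":1.9,"tz":-0.95,"roll":0},{"fingers":-0.1,"tx":0.48,"ty":2.6,"tz":-1.3,"roll":0},{"fingers":-0.1,"tx":0.48,"ty":2.85,"tz":-1.43,"roll":0},{"fingers":-0.1,"tx":0.48,"ty":2.85,"tz":-1.43,"roll":0},{"fingers":-0.1,"tx":0.48,"ty":2.85,"tz":-1.43,"roll":0},{"fingers":-0.1,"tx":0.48,"ty":2.85,"tz":-1.43,"roll":0},{"fingers":-0.1,"tx":0.48,"ty":2.85,"tz":-1.43,"roll":0}]'
python3 - <<'E'
from h import *
a=cam('wrist'); P=cloud(*a[1:]);T=a[2]; np.savez('pics/w5.npz',im=a[0],d=a[1],P=P,T=T)
m=(np.hypot(P[...,0]-.56,P[...,1]+.378)<.022)&(P[...,2]>.012)&(P[...,2]<.1)&(a[1]>0); q=P[m]
b=q[q[:,2]>.062]; c=least_squares(lambda c:np.linalg.norm(b-c,axis=1)-.0075,[.56,-.378,.064],loss='soft_l1',f_scale=.001).x; print('ball',c,len(b),q.min(0),q.max(0)); t=totool(T,c); print(t,t/.04)
b=q[(q[:,2]<.03)][:,:2]; print('foot',least_squares(lambda c:np.linalg.norm(b-c,axis=1)-.0065,[.56,-.378],loss='soft_l1',f_scale=.001).x,len(b))
go(c)
E
```

```text
time: 10.3
tool_pos: [0.5624, -0.3756, 0.1979]
tool_rot: [2.369, 1.57, -0.771]
contact_force: [-0.0, -0.6, 0.9]
opening: 0.0411
ball [ 0.55886737 -0.37786535  0.06303036] 245 [ 0.55242263 -0.3846082   0.01209028] [ 0.56659087 -0.37126041  0.07157118]
[0.13486999 0.00221364 0.00364562] [3.37174977 0.05534094 0.09114044]
foot [ 0.5588602  -0.37790946] 65
{'tx': 3.37, 'ty': 0.052, 'tz': 0.09} t 10.35 pos [ 0.5624 -0.3757  0.1978] F [-0.3  0.5  0.7] op 0.0413 q [-0.7   0.66  1.13 -0.    1.34  0.87]
```

```bash
python3 -m crank '[{"fingers":-0.1,"tx":0.6,"ty":0.055,"tz":0.09,"roll":0},{"fingers":-0.1,"tx":1.6,"ty":0.055,"tz":0.09,"roll":0},{"fingers":-0.1,"tx":2.6,"ty":0.055,"tz":0.09,"roll":0},{"fingers":-0.1,"tx":3.1,"ty":0.055,"tz":0.09,"roll":0},{"fingers":-0.1,"tx":3.26,"ty":0.055,"tz":0.09,"roll":0},{"fingers":-0.1,"tx":3.26,"ty":0.055,"tz":0.09,"roll":0},{"fingers":-1,"tx":3.26,"ty":0.055,"tz":0.09,"roll":0},{"fingers":-1,"tx":3.26,"ty":0.055,"tz":0.09,"roll":0}]' 15
python3 -m crank '[{"fingers":-1,"tx":0,"ty":0,"tz":0,"roll":0},{"fingers":-1,"tx":0,"ty":0,"tz":0,"roll":0},{"fingers":-1,"tx":0,"ty":0,"tz":0,"roll":0},{"fingers":-1,"tx":-0.3,"ty":0,"tz":0,"roll":0},{"fingers":-1,"tx":-1.0,"ty":0,"tz":0,"roll":0},{"fingers":-1,"tx":-2.0,"ty":0,"tz":0,"roll":0},{"fingers":-1,"tx":-3.0,"ty":0,"tz":0,"roll":0},{"fingers":-1,"tx":-3.9,"ty":0,"tz":0,"roll":0}]'
python3 - <<'E'
from h import *
go([.40,.176,.225],[0,-1])
E
```

```text
time: 11.35
tool_pos: [0.5592, -0.3787, 0.0681]
tool_rot: [2.409, 1.569, -0.732]
contact_force: [-0.5, 0.1, 0.6]
opening: 0.0256
time: 12.35
tool_pos: [0.5587, -0.3782, 0.2251]
tool_rot: [2.425, 1.57, -0.716]
contact_force: [-0.1, -0.3, -0.2]
opening: 0.0139
{'tx': -0.008, 'ty': -13.859, 'tz': 3.958, 'roll': 0.005} t 12.35 pos [ 0.5587 -0.3782  0.2251] F [-0.1 -0.3 -0.2] op 0.0139 q [-0.71  0.64  1.1  -0.    1.4   0.86]
```

```bash
python3 -m crank '[{"fingers":-1,"tx":0,"ty":-0.8,"tz":0.6,"roll":0},{"fingers":-1,"tx":0,"ty":-2.1,"tz":1.3,"roll":0},{"fingers":-1,"tx":0,"ty":-3.5,"tz":2.0,"roll":0},{"fingers":-1,"tx":0,"ty":-4.9,"tz":2.6,"roll":0},{"fingers":-1,"tx":0,"ty":-6.4,"tz":3.0,"roll":0},{"fingers":-1,"tx":0,"ty":-7.9,"tz":3.4,"roll":0},{"fingers":-1,"tx":0,"ty":-9.4,"tz":3.7,"roll":0},{"fingers":-1,"tx":0,"ty":-10.9,"tz":3.95,"roll":0}]'
python3 - <<'E'
from h import *
go([.404,.178,.195],[0,-1])
E
```

```text
time: 13.35
tool_pos: [0.3997, 0.0593, 0.2237]
tool_rot: [3.131, 1.569, -0.01]
contact_force: [0.7, 0.7, -0.8]
opening: 0.0142
{'tx': 0.717, 'ty': -2.969, 'tz': -0.106, 'roll': 0.001} t 13.35 pos [0.3997 0.0593 0.2237] F [ 0.7  0.7 -0.8] op 0.0142 q [-0.04  0.15  1.87  0.    1.12  1.53]
```

```bash
python3 -m crank '[{"fingers":-1,"tx":0.1,"ty":-0.8,"tz":-0.1,"roll":0},{"fingers":-1,"tx":0.3,"ty":-1.8,"tz":-0.1,"roll":0},{"fingers":-1,"tx":0.5,"ty":-2.6,"tz":-0.1,"roll":0},{"fingers":-1,"tx":0.7,"ty":-2.95,"tz":-0.1,"roll":0},{"fingers":-1,"tx":0.7,"ty":-2.95,"tz":-0.1,"roll":0},{"fingers":-1,"tx":0.7,"ty":-2.95,"tz":-0.1,"roll":0},{"fingers":-1,"tx":0.7,"ty":-2.95,"tz":-0.1,"roll":0},{"fingers":-1,"tx":0.7,"ty":-2.95,"tz":-0.1,"roll":0}]'
python3 - <<'E'
from h import *
a=cam('wrist'); P=cloud(*a[1:]);T=a[2]; np.savez('pics/w6.npz',im=a[0],d=a[1],P=P,T=T)
bore('w6.npz',[.4703,.1762],.00775)
C=np.array(get_calibration('wrist')['T_tool_cam'])@np.linalg.inv(T)
q=(P@C[:3,:3].T+C[:3,3]).reshape(-1,3); q=q[(abs(q[:,1])<.012)&(abs(q[:,2])<.015)&(q[:,0]>-.01)&(q[:,0]<.08)]
print(len(q),q.max(0))
b=q[q[:,0]>.03]
def f(p):
    x=b[:,0]-.05; return np.hypot(b[:,1]-p[0]-p[2]*x,b[:,2]-p[1]-p[3]*x)-p[4]+p[5]*x
r=least_squares(f,[0,0,0,0,.0065,0],loss='soft_l1',f_scale=.001); print('shank',np.round(r.x,4),len(b),abs(r.fun).mean())
b2=q[q[:,0]<.01]; print('ball',least_squares(lambda c:np.linalg.norm(b2-c,axis=1)-.0075,[.004,0,0],loss='soft_l1',f_scale=.001).x,len(b2))
go([.4703,.1762,.19])
save('w6.png',a[0][20:340,160:480])
E
```

```text
time: 14.35
tool_pos: [0.4046, 0.175, 0.1951]
tool_rot: [2.978, 1.57, -0.164]
contact_force: [0.7, -0.2, -0.5]
opening: 0.0138
z0.002 288 cen [0.4707 0.1761] enc 0.4729 0.1771 0.0104 fit [0.4706 0.1761] 16 tool [ 0.152  -0.0012 -0.0659] z 0.0431
z0.003 274 cen [0.4708 0.1762] enc 0.4725 0.1779 0.0099 fit [0.4706 0.1762] 14 tool [ 0.152  -0.0013 -0.0659] z 0.0431
z0.005 270 cen [0.4709 0.1762] enc 0.4725 0.1779 0.0099 fit [0.4709 0.1762] 19 tool [ 0.152  -0.0012 -0.0663] z 0.0431
g0.7 78 cen [0.4674 0.1773] enc 0.469 0.1763 0.0072 fit [0.4634 0.1813] 198 tool [ 0.152  -0.0063 -0.0587] z 0.0431
g0.8 292 cen [0.4708 0.1764] enc 0.4705 0.1766 0.008 fit [0.4707 0.1764] 11 tool [ 0.152  -0.0015 -0.066 ] z 0.0431
2690 [0.06981962 0.01199977 0.00848078]
shank [-0.0007  0.0001 -0.0037  0.0026  0.0064 -0.0007] 527 0.00015482712983256027
ball [-2.13961189e-03 -3.74121346e-05 -8.53448786e-03] 1312
{'tx': 0.128, 'ty': -0.028, 'tz': -1.644} t 14.4 pos [0.4046 0.1751 0.1951] F [ 0.5 -0.2 -0.5] op 0.0137 q [ 0.23  0.25  1.83 -0.    1.06  1.81]
```

View pics/w6.png

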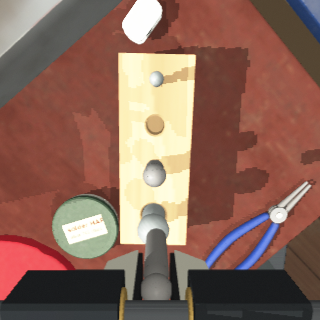

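The small bore is at crop (155,125), between the fixed punches. The held punch hangs straight and the large punch stands seated.

```bash
python3 -m crank '[{"fingers":-1,"tx":0,"ty":-0.015,"tz":-0.9,"roll":0},{"fingers":-1,"tx":0.2,"ty":-0.015,"tz":-1.652,"roll":0},{"fingers":-1,"tx":0.9,"ty":-0.015,"tz":-1.652,"roll":0},{"fingers":-1,"tx":1.5,"ty":-0.015,"tz":-1.652,"roll":0},{"fingers":-1,"tx":1.85,"ty":-0.015,"tz":-1.652,"roll":0},{"fingers":-1,"tx":2.0,"ty":-0.015,"tz":-1.652,"roll":0},{"fingers":-1,"tx":2.08,"ty":-0.015,"tz":-1.652,"roll":0},{"fingers":-1,"tx":2.17,"ty":-0.015,"tz":-1.652,"roll":0}]'
python3 - <<'E'
from h import *
go([.4706,.1762,.08])
E
```

```text
time: 15.4
tool_pos: [0.4709, 0.1763, 0.1086]
tool_rot: [-3.009, 1.569, 0.133]
contact_force: [-0.1, -0.1, -0.7]
opening: 0.0141
{'tx': 0.715, 'ty': 0.003, 'tz': 0.009} t 15.4 pos [0.4709 0.1763 0.1086] F [-0.1 -0.1 -0.7] op 0.0141 q [ 0.21  0.47  1.77 -0.    0.9   1.78]
```

```bash
python3 -m crank '[{"fingers":-1,"tx":0.08,"ty":0,"tz":0,"roll":0},{"fingers":-1,"tx":0.18,"ty":0,"tz":0,"roll":0},{"fingers":-1,"tx":0.32,"ty":0,"tz":0,"roll":0},{"fingers":-1,"tx":0.46,"ty":0,"tz":0,"roll":0},{"fingers":-1,"tx":0.58,"ty":0,"tz":0,"roll":0},{"fingers":-1,"tx":0.65,"ty":0,"tz":0,"roll":0},{"fingers":-1,"tx":0.69,"ty":0,"tz":0,"roll":0},{"fingers":-1,"tx":0.69,"ty":0,"tz":0,"roll":0}]'
```

```text
time: 16.4
tool_pos: [0.4705, 0.1762, 0.0805]
tool_rot: [1.296, 1.571, -1.845]
contact_force: [-0.1, -0.5, -0.4]
opening: 0.0139
```

```bash
python3 -m crank '[{"fingers":-0.4,"tx":0,"ty":0,"tz":0,"roll":0},{"fingers":-0.4,"tx":0,"ty":0,"tz":0,"roll":0},{"fingers":-0.4,"tx":0,"ty":0,"tz":0,"roll":0},{"fingers":-0.4,"tx":-0.3,"ty":0,"tz":0,"roll":0},{"fingers":-0.4,"tx":-1.0,"ty":0,"tz":0,"roll":0},{"fingers":-0.4,"tx":-2.0,"ty":0,"tz":0,"roll":0},{"fingers":-0.4,"tx":-3.0,"ty":0,"tz":0,"roll":0},{"fingers":-0.4,"tx":-3.4,"ty":0,"tz":0,"roll":0}]'
python3 - <<'E'
from h import *
a=cam('wrist'); P=cloud(*a[1:])
for n,g,r,z in (('small',[.4706,.1762],.0075,.074),('large',[.3928,.178],.013,.082)):
    m=(np.hypot(P[...,0]-g[0],P[...,1]-g[1])<r+.004)&(P[...,2]>z-.002)&(P[...,2]<.11); b=P[m]
    print(n,len(b),least_squares(lambda c:np.linalg.norm(b-c,axis=1)-r,[*g,z],loss='soft_l1',f_scale=.001).x)
T=np.load('pics/top0.npz')['P']; m=(T[...,2]>.105)&(T[...,1]>.03)&(T[...,1]<.06)&(abs(T[...,0]-.6)<.03); print(np.median(T[m],0),m.sum())
S=np.load('pics/scene0.npz')['P']; m=(S[...,2]>.105)&(S[...,1]>.02)&(S[...,1]<.06)&(abs(S[...,0]-.6)<.03); print(np.median(S[m],0),m.sum())
go([.605,.036,.237],[1,0])
E
```

```text
time: 17.4
tool_pos: [0.4714, 0.1764, 0.2199]
tool_rot: [-2.954, 1.566, 0.188]
contact_force: [0.7, 0.1, 0.6]
opening: 0.0277
small 223 [0.47045588 0.17695503 0.07294445]
large 542 [0.39264107 0.17801961 0.08098254]
[0.60419615 0.04080771 0.11999843] 70
[0.60519683 0.03455503 0.11814756] 65
{'tx': -0.381, 'ty': 3.517, 'tz': -3.329, 'roll': -8.995} t 17.45 pos [0.4718 0.1766 0.221 ] F [0.9 1.  1.6] op 0.0274 q [ 0.21  0.33  1.64 -0.    1.17  1.78]
```

Both punches are seated, with ball centres at 0.073 and 0.081 against 0.074 and 0.082 nominal. Next is the knob.

```bash
python3 -m crank '[{"fingers":0,"tx":-0.1,"ty":0.4,"tz":-0.4,"roll":-0.8},{"fingers":0,"tx":-0.3,"ty":0.9,"tz":-0.9,"roll":-1.8},{"fingers":0,"tx":-0.38,"ty":1.4,"tz":-1.4,"roll":-2.8},{"fingers":0,"tx":-0.38,"ty":1.9,"tz":-1.9,"roll":-3.8},{"fingers":0,"tx":-0.38,"ty":2.4,"tz":-2.4,"roll":-4.8},{"fingers":0,"tx":-0.38,"ty":2.8,"tz":-2.8,"roll":-5.8},{"fingers":0,"tx":-0.38,"ty":3.2,"tz":-3.1,"roll":-6.8},{"fingers":0,"tx":-0.38,"ty":3.5,"tz":-3.33,"roll":-7.8}]'
python3 - <<'E'
from h import *
go([.605,.036,.237],[1,0])
E
```

```text
time: 18.45
tool_pos: [0.604, 0.0356, 0.2315]
tool_rot: [-1.229, 1.57, -3.003]
contact_force: [0.9, -0.4, -0.2]
opening: 0.0456
{'tx': -0.138, 'ty': 0.022, 'tz': -0.015, 'roll': -1.165} t 18.45 pos [0.604  0.0356 0.2315] F [ 0.9 -0.4 -0.2] op 0.0456 q [-0.07  0.51  1.32 -0.    1.31  0.14]
```

```bash
python3 -m crank '[{"fingers":0,"tx":-0.1,"ty":0,"tz":0,"roll":-0.8},{"fingers":0,"tx":-0.1,"ty":0,"tz":0,"roll":-1.2},{"fingers":0,"tx":-0.1,"ty":0,"tz":0,"roll":-1.2},{"fingers":0,"tx":-0.1,"ty":0,"tz":0,"roll":-1.2},{"fingers":0,"tx":-0.1,"ty":0,"tz":0,"roll":-1.2},{"fingers":0,"tx":-0.1,"ty":0,"tz":0,"roll":-1.2},{"fingers":0,"tx":-0.1,"ty":0,"tz":0,"roll":-1.2},{"fingers":0,"tx":-0.1,"ty":0,"tz":0,"roll":-1.2}]'
python3 - <<'E'
from h import *
a=cam('wrist'); P=cloud(*a[1:]);T=a[2]; np.savez('pics/w7.npz',im=a[0],d=a[1],P=P,T=T); save('w7.png',a[0])
m=(np.hypot(P[...,0]-.605,P[...,1]-.037)<.018)&(P[...,2]>.1)&(P[...,2]<.135); b=P[m]
c=least_squares(lambda c:np.linalg.norm(b-c,axis=1)-.010,[.605,.036,.113],loss='soft_l1',f_scale=.001).x
t=totool(T,c); print('knob',c,t,t/.04,len(b))
m=(abs(P[...,2]-.12)<.005)&(abs(P[...,0]-.6)<.14)&(P[...,1]<.015); q=P[m].astype(np.float32); print(len(q),q.min(0),q.max(0),np.median(q[:,2]),cv2.minAreaRect(q[:,:2]))
# front edge line
xs=[];ys=[]
for x in np.arange(.53,.69,.005):
    k=q[abs(q[:,0]-x)<.0025]; 
    if len(k)>5: xs.append(x); ys.append(k[:,1].max())
print('front edge',np.polyfit(xs,ys,1),len(xs), np.median(ys))
go([.605,.036,.237],[1,0])
E
```

```text
time: 19.45
tool_pos: [0.6038, 0.0363, 0.2357]
tool_rot: [-0.22, 1.571, -1.79]
contact_force: [0.1, -0.5, 0.4]
opening: 0.0457
knob [0.60443109 0.03965084 0.11250445] [ 0.1231915   0.00067365 -0.00333475] [ 3.0797874   0.01684125 -0.0833687 ] 659Traceback (most recent call last):
  File "<stdin>", line 6, in <module>
cv2.error: OpenCV(4.12.0) /io/opencv/modules/imgproc/src/convhull.cpp:143: error: (-215:Assertion failed) total >= 0 && (depth == CV_32F || depth == CV_32S) in function 'convexHull'
```

View pics/w7.png

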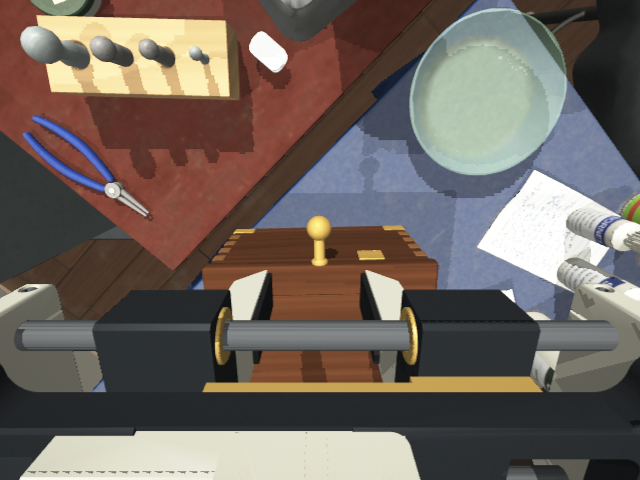

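All four punches now stand in the block at (45,45), (105,50), (152,48) and (196,54), with the knob centred between the jaws at (319,228). I grasp it.

```bash
python3 -m crank '[{"fingers":0,"tx":0.5,"ty":0.017,"tz":-0.083,"roll":-0.15},{"fingers":0,"tx":1.3,"ty":0.017,"tz":-0.083,"roll":-0.15},{"fingers":0,"tx":2.1,"ty":0.017,"tz":-0.083,"roll":-0.15},{"fingers":0,"tx":2.7,"ty":0.017,"tz":-0.083,"roll":-0.15},{"fingers":0,"tx":2.9,"ty":0.017,"tz":-0.083,"roll":-0.15},{"fingers":-0.9,"tx":2.9,"ty":0.017,"tz":-0.083,"roll":-0.15},{"fingers":-0.9,"tx":2.9,"ty":0.017,"tz":-0.083,"roll":-0.15},{"fingers":-0.9,"tx":2.9,"ty":0.017,"tz":-0.083,"roll":-0.15}]' 20
python3 -m crank '[{"fingers":-0.9,"tx":0,"ty":0,"tz":0,"roll":0},{"fingers":-0.9,"tx":0,"ty":0,"tz":0,"roll":0},{"fingers":-0.9,"tx":0,"ty":0,"tz":0,"roll":0},{"fingers":-0.9,"tx":0,"ty":0,"tz":0,"roll":0},{"fingers":-0.9,"tx":0,"ty":0,"tz":0,"roll":0},{"fingers":-0.9,"tx":0,"ty":0,"tz":0,"roll":0},{"fingers":-0.9,"tx":0,"ty":0,"tz":0,"roll":0},{"fingers":-0.9,"tx":0,"ty":0,"tz":0,"roll":0}]' 20
python3 - <<'E'
from h import *
T=np.load('pics/w7.npz'); P=T['P']; m=(P[...,2]<.126)&(P[...,2]>.114)&(abs(P[...,0]-.605)<.11)&(P[...,1]<.016)&(P[...,1]>-.01)
q=P[m]; print(len(q))
xs=[];ys=[]
for x in np.arange(.53,.69,.005):
    k=q[abs(q[:,0]-x)<.0025]
    if len(k)>3: xs.append(x); ys.append(k[:,1].max())
print(np.polyfit(xs,ys,1) if len(xs)>5 else xs, np.median(ys))
W=T['T']@np.linalg.inv(np.array(get_calibration('wrist')['T_tool_cam'])); print(np.round(W,4))
go([.605,.036,.237],[1,0])
E
```

```text
time: 20.5
tool_pos: [0.6051, 0.0396, 0.1208]
tool_rot: [1.457, 1.568, -0.086]
contact_force: [7.5, 0.0, -0.4]
opening: 0.0204
time: 21.5
tool_pos: [0.6058, 0.0396, 0.1208]
tool_rot: [1.514, 1.567, -0.03]
contact_force: [4.8, 0.7, 1.2]
opening: 0.0184
5027
[ 0.0221346  -0.00131723] 0.01211162763404753
[[-0.000e+00  1.000e+00  7.000e-04  6.038e-01]
 [-1.000e-04  7.000e-04 -1.000e+00  3.630e-02]
 [-1.000e+00 -0.000e+00  1.000e-04  2.357e-01]
 [ 0.000e+00  0.000e+00  0.000e+00  1.000e+00]]
{'tx': -2.906, 'ty': -0.012, 'tz': 0.091, 'roll': 0.154} t 21.5 pos [0.6058 0.0396 0.1208] F [4.8 0.7 1.2] op 0.0184 q [-0.06  0.61  1.46  0.    1.06 -0.09]
```

```bash
python3 -m crank '[{"fingers":-0.9,"tx":-0.226,"ty":0,"tz":0.015,"roll":0},{"fingers":-0.9,"tx":-0.526,"ty":0,"tz":0.053,"roll":0},{"fingers":-0.9,"tx":-0.822,"ty":0,"tz":0.113,"roll":0},{"fingers":-0.9,"tx":-1.113,"ty":0,"tz":0.193,"roll":0},{"fingers":-0.9,"tx":-1.4,"ty":0,"tz":0.293,"roll":0},{"fingers":-0.9,"tx":-1.676,"ty":0,"tz":0.412,"roll":0},{"fingers":-0.9,"tx":-1.944,"ty":0,"tz":0.551,"roll":0},{"fingers":-0.9,"tx":-2.139,"ty":0,"tz":0.668,"roll":0}]'
python3 - <<'E'
from h import *
go([.6068,-.0529,.267])
E
```

```text
time: 22.5
tool_pos: [0.6065, 0.0129, 0.2062]
tool_rot: [1.589, 1.567, 0.045]
contact_force: [7.2, 0.6, -1.2]
opening: 0.0182
{'tx': -1.521, 'ty': -0.03, 'tz': 1.644} t 22.5 pos [0.6065 0.0129 0.2062] F [ 7.2  0.6 -1.2] op 0.0182 q [-0.11  0.53  1.36  0.    1.25 -0.13]
```

```bash
python3 -m crank '[{"fingers":-0.9,"tx":-0.25,"ty":0,"tz":0.169,"roll":0},{"fingers":-0.9,"tx":-0.487,"ty":0,"tz":0.357,"roll":0},{"fingers":-0.9,"tx":-0.71,"ty":0,"tz":0.56,"roll":0},{"fingers":-0.9,"tx":-0.918,"ty":0,"tz":0.778,"roll":0},{"fingers":-0.9,"tx":-1.11,"ty":0,"tz":1.012,"roll":0},{"fingers":-0.9,"tx":-1.288,"ty":0,"tz":1.256,"roll":0},{"fingers":-0.9,"tx":-1.409,"ty":0,"tz":1.448,"roll":0},{"fingers":-0.9,"tx":-1.519,"ty":0,"tz":1.646,"roll":0}]'
python3 - <<'E'
from h import *
go([.6068,-.0529,.267])
a=cam('scene'); S=cloud(*a[1:]); b=cam('wrist'); B=cloud(*b[1:]); t=cam('top'); t0=cloud(*t[1:])
save('end.png',np.hstack([cv2.resize(a[0],(400,300)),cv2.resize(b[0],(400,300))]))
# lid plane from wrist and top clouds: points between hinge and knob
for n,P in(('scene',S),('wrist',B),('top',t0)):
    m=(abs(P[...,0]-.608)<.09)&(P[...,1]<-.05)&(P[...,1]>-.15)&(P[...,2]>.14)&(P[...,2]<.235)&((abs(P[...,0]-.606)>.05)); q=P[m]
    if len(q)>50:
        for _ in range(5):
            k=np.polyfit(q[:,2],q[:,1],1); e=q[:,1]-np.polyval(k,q[:,2]); q=q[abs(e)<max(.002,1.5*np.median(abs(e)))]
        print(n,len(q),'angle',np.degrees(np.arctan2(1,k[0])))
E
```

```text
time: 23.5
tool_pos: [0.608, -0.0526, 0.2668]
tool_rot: [1.732, 1.567, 0.188]
contact_force: [6.9, 0.7, -0.7]
opening: 0.0181
{'tx': -0.006, 'ty': -0.03, 'tz': 0.006} t 23.5 pos [ 0.608  -0.0526  0.2668] F [ 6.9  0.7 -0.7] op 0.0181 q [-0.21  0.49  1.25  0.    1.4  -0.24]
scene 1301 angle 58.670123684728736
wrist 325 angle 136.993686701625
top 258 angle 59.7681724051153
```

View pics/end.png

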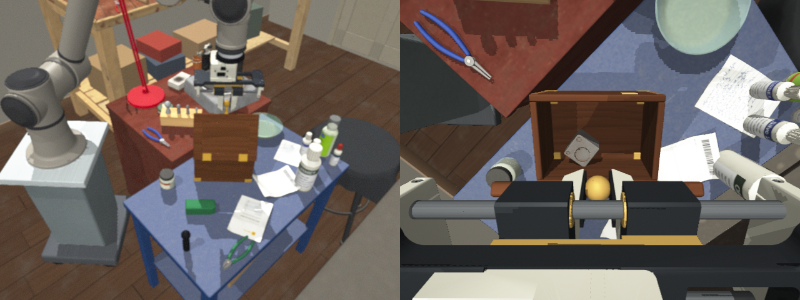

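The scene view shows the lid open at about 60° with the knob in the jaws (598,188 in the right-hand picture). The bar, jar and black punch are untouched. I hold briefly to settle, then hand in.

```bash
python3 -m crank '[{"fingers":-0.9,"tx":0,"ty":0,"tz":0,"roll":0},{"fingers":-0.9,"tx":0,"ty":0,"tz":0,"roll":0},{"fingers":-0.9,"tx":0,"ty":0,"tz":0,"roll":0},{"fingers":-0.9,"tx":0,"ty":0,"tz":0,"roll":0},{"fingers":-0.9,"tx":0,"ty":0,"tz":0,"roll":0},{"fingers":-0.9,"tx":0,"ty":0,"tz":0,"roll":0},{"fingers":-0.9,"tx":0,"ty":0,"tz":0,"roll":0},{"fingers":-0.9,"tx":0,"ty":0,"tz":0,"roll":0}]'
python3 -c "
from h import *
print(hand_in())"
```

```text
time: 24.65
tool_pos: [0.608, -0.0524, 0.2666]
tool_rot: [1.717, 1.567, 0.173]
contact_force: [6.9, 1.1, 1.6]
opening: 0.0185
the job is handed in; nothing more can be done
None
```

The job is handed in at 24.65 s: both punches are back in their bores, and the arm is still holding the lid open at about 60°.

- **Punches:** the bare steel large punch and the small punch each stand in their own bore. Measured ball centres were 0.081 m and 0.073 m; fully seated would be 0.082 m and 0.074 m.
- **Lid angle:** the knob's position gives 60°. Lid-plane fits gave 58.7° (scene camera) and 59.8° (top camera). The wrist camera's fit gave a meaningless 137°, which I ignored, most likely because the gripper and the inside of the case were in its view. The lid was never commanded past 60°.
- **Forces:** the highest contact force I read was about 7.5 N, a steady sideways force while gripping the knob. The arm's readings come only at the end of each move.
- **Other things:** the last scene picture showed the jar, bar and black punch apparently where they were. I judged that by eye and did not measure them or check the loupe.

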